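# Lock up the printing blocks with the wedge

## Task

Lock up the row of printing blocks in the wooden frame: take the wedge with the red grip, lower it thin end down into the gap at the end of the row (do not drop it) and press it firmly straight down until the blocks are packed tight and it stays jammed upright by itself. Leave the straight-sided spacer with the blue grip standing where it is.

Things in the scene. Friction and masses are not known exactly. Their poses are not given: they have to be found in the camera images.
- wedge_mid (a point): Centre, 57 mm above the foot, of a loose pale pine wedge with red grip, 114 mm tall, 0.1 kg, standing on its thin end. z up. Taper: lowest 72 mm, 60 mm wide (x), thickness (y) 20 mm at the foot, 57 at its top, both sides sloping alike. Grip on top: 46 (x) x 30 (y) x 42 mm tall, its centre 36 mm above this point. The spacer and a 65 mm tall ink jar stand 100 mm or more away.
- gap (a point): Gap centre on the inner floor (10 mm up) of the fixed dark frame, 92 mm wide inside (x). +y runs to the 3 loose blocks, -y to the end wall 23 mm off; end walls and blocks rise 66 mm above this point, side rails 34. Gap now 43-46 mm wide, 50 once packed. Pressed down here, its y along this y, the wedge jams with its centre about 64 mm above this point; push 15 to 25 N.
- end_block (a point): Centre (half-way up) of the block next to the gap, blue butterfly on top: smooth wood, 90 mm (x) x 56 mm along the row (y) x 66 mm tall, 0.2 kg, loose, sliding when pushed. Packed tight, it lies 55 mm along +y from the gap point; at the start 4 to 7 mm nearer the gap. The other two blocks (green leaf, red star) are the same size.
- spacer_mid (a point): Centre, 57 mm above the foot, of a loose straight-sided pale pine spacer with a blue grip, 114 mm tall, 60 mm (x) x 30 mm (y), standing on the table. A bystander, too thin to lock the row: leave it standing where it is.
Things that resemble listed ones, but are neither listed nor needed, are in the scene too. Leave any pink or yellow look-alike of the part that bears spacer_mid alone.

How it is judged (in metres and radians):
At the end, for the whole second after the job is handed in: Wedge released and at rest in the gap: centre under 71 mm above the gap point, within 20 mm sideways, upright and square within 10 degrees; row packed to within 3 mm, end block upright within 7 degrees; spacer standing within 30 mm of its start (z of wedge_mid in the frame of gap below 0.071 m and horizontal distance between wedge_mid and gap below 0.02 m and angle between wedge_mid's own z axis and vertical below 0.18 rad and angle between the y axis of wedge_mid and the y axis of gap, either way round below 0.18 rad and y of end_block in the frame of gap above 0.052 m and angle between end_block's own z axis and vertical below 0.12 rad and angle between spacer_mid's own z axis and vertical below 0.17 rad and distance of spacer_mid from where it was at the start of the episode below 0.03 m and linear speed of wedge below 0.01 m/s); the robot touches nothing.
It fails at once if the spacer is knocked over or moved by more than 30 mm (distance of spacer_mid from where it was at the start of the episode above 0.03 m or angle between spacer_mid's own z axis and vertical above 0.5 rad).
It fails at once if the wedge is dropped: it falls at over 0.4 m/s with the fingers off it (linear speed of wedge above 0.4 m/s and contact force between the fingers and wedge below 0.1 N).
It also fails if it takes over 34 s, if anything falls off the work surface, if the arm or the gripper's body presses on something with over 40 N, if the wrist force passes 120 N, or if a joint passes its speed limit or range.

## Robot

A 7-joint arm with a two-finger parallel gripper is mounted at the origin on the work surface. World frame = base frame: x ahead of the robot, y to its left, z up, the work surface at z = 0. Lengths are in mm, angles in rad, forces in N, time in s.
With the tool pointing down it reaches from about 400 to 875 mm from the base axis. Payload 19.3 kg.
Tool frame: the origin (TCP) lies at the very end of the fingers, on their centre line; the grasp point (between the pads) lies 19 mm behind it (grip_point_offset is the z of the grasp point in the tool frame, in mm); z points along the fingers, x is the direction in which the jaws open and shut, and the axes are right-handed (so a half turn about z gives the same grasp; the last joint's range is limited). The gripper opens to 85 mm and grips with 20 to 120 N. Pads are 22 mm wide; open, the fingers measure 114 mm over their backs; the gripper's body (76 mm by 85 mm) begins 54 mm behind the grasp point. The pads swing forward as they close: fully open they stand 13 mm farther back than shut.
Start: joints at [-1.369, 0.521, -0.036, 1.599, 0.021, 1.021, -0.113], TCP at [167.81, 602.042, 231.291] pointing down, gripper open.
Joint ranges: [-2.91, 2.91], [-0.3, 2.13], [-1.5, 1.42], [0.17, 2.43], [-1.26, 4.41], [0.16, 1.93], [-2.52, 2.52]. Speed limits (rad/s): [1.89, 1.89, 2.39, 2.39, 3.01, 3.01, 3.01].

## Interface

Orientations are given as a 3x3 rotation matrix whose columns are the frame's x, y, z axes.
In Python, from workcell import movep, movel, goto_joints, open_gripper, clamp, wait, inverse_kinematics, read_state, camera, PlanningError, finish_job, grip_point_offset gives the robot as it stands. Calls block until the motion is done:
- movep(position, orientation): joint-space move of the TCP to a pose.
- movel(position, frame=None, max_speed=150, guard=None): straight line of the TCP; frame=None keeps the orientation; max_speed is the mean speed in mm/s. With guard (N) it stops when the force on the tool has changed by that much, and returns True; else False.
- goto_joints(angles): joint-space move.
- open_gripper() and clamp(): open the fingers fully, or close them until they stop; the grip force is fixed at half the most.
- wait(seconds).
- inverse_kinematics(position, orientation): joint angles nearest the present ones, or None.
- read_state(): the state.
- camera(name): name is "side" or "top" or "wrist"; returns a dict with "image" (384x512x3 uint8, blue, green, red), "range_z" (384x512 float32, mm along the optical axis (not along the pixel's ray), 0 where there is no reading), "fx", "fy", "cx", "cy" (pixels), "cam_to_world" (4x4, takes a point from camera to world coordinates). Camera axes: x right, y up, looking along -z (the intrinsics and any distortion apply to the point x, -y, -z); pixel columns grow to the right and rows downward; lengths in mm; the calibration is good to about 2 mm. A picture is of the moment at which its call begins.
A pose or a line that the arm cannot do raises PlanningError and nothing moves.
- finish_job(): hands the job in, once; it reports no verdict.
The state is a dict: "time": time; "qpos": joint angles; "qvel": joint speeds; "joint_efforts": joint torques, N m; "eef_pos": TCP position; "tool_rot": TCP orientation; "ft_force": force on the tool from outside, world axes, zero at the start; "torque": the same for the moment, N m; "finger_gap": finger opening in mm.
Only numpy, scipy, OpenCV 4.12 (cv2) and the standard library are available. Lean on these libraries where they do the work, as an engineer would, in place of code of your own. Each camera call takes 0.05 s, during which the arm holds its last target.

## Working session

There is one attempt and no reset: what is moved stays moved. The work goes in short steps, each a Python script; the robot and the scene stay as the last script left them, time stands still between calls to the robot, and variables do not carry over. Pictures are saved under pics/ and viewed, and the job is handed in when it is done.

```bash
mkdir -p pics; python3 - <<'E'
from workcell import *
import cv2,pickle
D={}
for n in ("top","side","wrist"):
    c=camera(n);D[n]=c;cv2.imwrite(f"pics/{n}0.png",c["image"])
    print(n,c["fx"],c["cx"],c["cy"],c["cam_to_world"].round(3).tolist(),[k for k in c])
pickle.dump(D,open("d0.pkl","wb"))
s=read_state();print(s["time"],s["ft_force"],s["tool_rot"],s["finger_gap"],grip_point_offset)
E
```

```text
top 424.7926186580264 256.36428799490955 189.48173531389628 [[-0.004, 0.993, -0.117, 399.955], [-1.0, -0.002, 0.015, -138.029], [0.015, 0.117, 0.993, 1073.922], [0.0, 0.0, 0.0, 1.0]] ['image', 'range_z', 'fx', 'fy', 'cx', 'cy', 'cam_to_world']
side 391.02778206158877 257.39418058055634 194.09740537150398 [[-0.974, 0.185, -0.134, 389.002], [-0.228, -0.765, 0.603, 462.192], [0.009, 0.617, 0.787, 837.299], [0.0, 0.0, 0.0, 1.0]] ['image', 'range_z', 'fx', 'fy', 'cx', 'cy', 'cam_to_world']
wrist 272.3065334930145 256.8076721101003 190.7908699046128 [[0.269, -0.92, -0.286, 95.28], [0.963, 0.257, 0.08, 621.06], [-0.0, -0.297, 0.955, 374.121], [0.0, 0.0, 0.0, 1.0]] ['image', 'range_z', 'fx', 'fy', 'cx', 'cy', 'cam_to_world']
0.15 [ 0.01279738  0.88126276 -0.36002703] [[ 2.68517007e-01  9.63274931e-01 -1.53306828e-04]
 [ 9.63274594e-01 -2.68517042e-01 -8.08980868e-04]
 [-8.20436486e-04  6.95485485e-05 -9.99999661e-01]] 85.57444025189218 -18.700000000000003
```

View pics/top0.png

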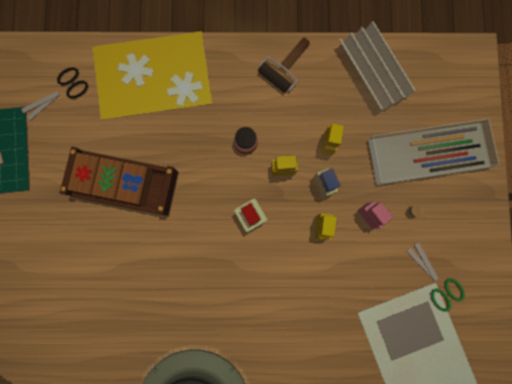

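View pics/side0.png

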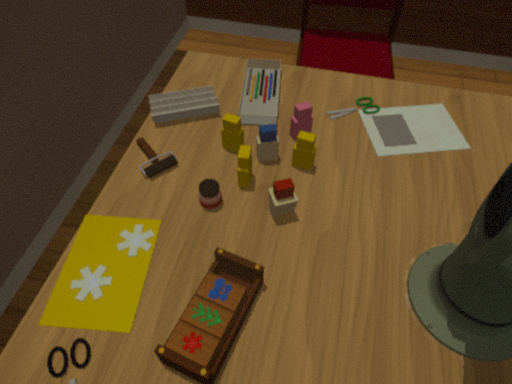

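The top view shows the red-grip wedge at (250,214), the blue-grip spacer at (328,181), and yellow and pink look-alikes around it. The frame's gap is at about (158,190), with the butterfly block at (132,182). I'll enlarge both areas.

```bash
cat > h.py <<'E'
import numpy as np,cv2,pickle
def cloud(c):
    z=c["range_z"];v,u=np.mgrid[0:z.shape[0],0:z.shape[1]]
    p=np.stack([(u-c["cx"])/c["fx"]*z,-(v-c["cy"])/c["fy"]*z,-z,np.ones_like(z)],-1)
    w=p@c["cam_to_world"].T
    return np.where(z[...,None]>0,w[...,:3],np.nan)
def proj(c,P):
    q=np.linalg.inv(c["cam_to_world"])@np.r_[P,1]
    return c["cx"]+c["fx"]*q[0]/-q[2], c["cy"]-c["fy"]*q[1]/-q[2]
E
python3 - <<'E'
from h import *
D=pickle.load(open("d0.pkl","rb"))
im=D["top"]["image"]
a=cv2.resize(im[140:225,55:185],None,fx=6,fy=6,interpolation=3);cv2.imwrite("pics/c_frame.png",a)
b=cv2.resize(im[190:240,225:275],None,fx=10,fy=10,interpolation=3);cv2.imwrite("pics/c_wedge.png",b)
b=cv2.resize(D["side"]["image"][165:230,250:315],None,fx=9,fy=9,interpolation=3);cv2.imwrite("pics/c_wside.png",b)
W=cloud(D["top"])
print("frame z");print(W[150:220:4,60:184:5,2].round(0).astype(int))
print("wedge z");print(W[196:236:2,232:272:2,2].round(0).astype(int))
E
```

```text
frame z
[[                  -3                   -2                   76
                    76                   57                   -1
                     0                   -3                    1
                    -2                    4                    1
                     1                   -1                    1
                     0                   -1                   -6
                     4                    2                    1
                     3                    2                   -3
                    -1]
 [                  -2                   -3                   75
                    72                   76                   42
                    46                   43                   42
                    -1                    2                   -1
                     4                   -1                    0
                    -1                    0                   -4
                    -3                    1                   -1
                    -2                    3                    2
                     1]
 [  
[... 16830 characters left out ...]
          -5                    0
                     0                    0                    1
                     1                   -1]
 [                   0                    0                    2
                    -3                    0                    1
                    -1                   -3                   -5
                     2                    4                   -1
                     0                    1                    1
                     0                    2                    0
                    -2                    2]]<stdin>:8: RuntimeWarning: invalid value encountered in cast
<stdin>:9: RuntimeWarning: invalid value encountered in cast
```

View pics/c_frame.png

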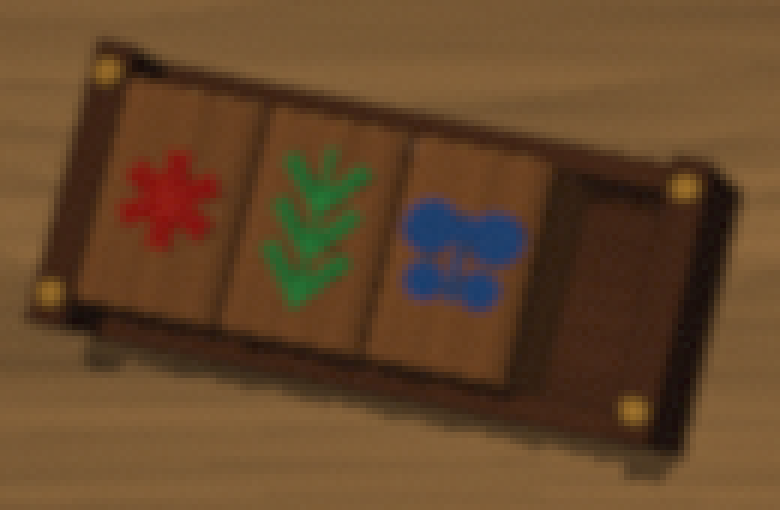

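View pics/c_wedge.png

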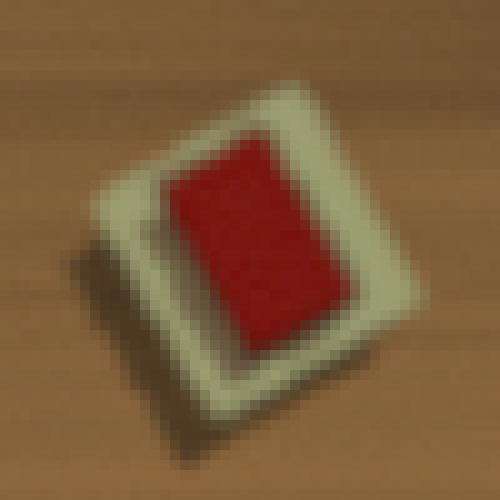

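View pics/c_wside.png

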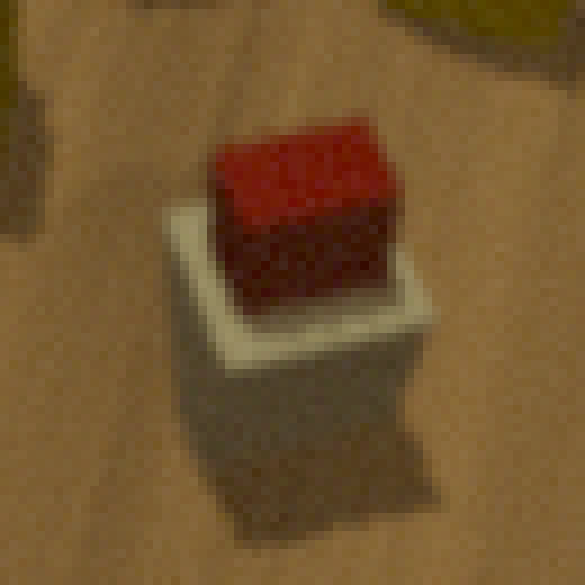

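The crops confirm the target: it is the only red grip, on a pale tapered body with its thin end down. In the frame crop, the four gold studs are at crop (108,70), (50,293), (685,187) and (634,410), and the gap is at the right end. I'll compute the poses next.

```bash
python3 - <<'E' 2>/dev/null
from h import *
D=pickle.load(open("d0.pkl","rb"))
c=D["top"];W=cloud(c)
def ray(c,u,v,z):
    d=np.array([(u-c["cx"])/c["fx"],-(v-c["cy"])/c["fy"],-1]);R=c["cam_to_world"][:3,:3];t=c["cam_to_world"][:3,3]
    d=R@d;return t+d*(z-t[2])/d[2]
S=[ray(c,(x+.5)/6-.5+55,(y+.5)/6-.5+140,77)[:2] for x,y in [(108,70),(50,293),(685,187),(634,410)]]
S=np.array(S);print("studs",S.round(1).tolist())
r=(S[:2].mean(0)-S[2:].mean(0));print("len",np.linalg.norm(r),"ctr",S.mean(0),"ydir",r/np.linalg.norm(r),"ang",np.degrees(np.arctan2(r[1],r[0])), "wid",np.linalg.norm(S[0]-S[1]),np.linalg.norm(S[2]-S[3]))
x=S[:1]-S[1:2]; x=S[0]-S[1]+S[2]-S[3];print("xang",np.degrees(np.arctan2(x[1],x[0])))
for n in("top","side"):
    c=D[n];W=cloud(c);im=c["image"].astype(int)
    red=(im[...,2]>90)&(im[...,1]<50)&(im[...,0]<50)
    m=red&(W[...,2]>105)
    # restrict
    m[:, :]&=(np.abs(W[...,2]-114)<9)
    p=W[m][:,:2].astype(np.float32);print(n,"redtop",len(p),cv2.minAreaRect(p),p.mean(0))
    g=p.mean(0);near=np.hypot(W[...,0]-g[0],W[...,1]-g[1])<55
    m=near&(W[...,2]>62);p=W[m][:,:2].astype(np.float32);print(n,"body",cv2.minAreaRect(p),W[m&(W[...,2]<90)][:,2].mean(),W[m&(W[...,2]>105)][:,2].mean())
    # blue spacer grip
    bl=(im[...,0]>90)&(im[...,2]<60)&(W[...,2]>105)
    p=W[bl][:,:2].astype(np.float32)
    if len(p)>3:print(n,"blue",cv2.minAreaRect(p),p.mean(0))
    fr=(W[...,2]>66)&(W[...,2]<85)&(W[...,1]>120)&(W[...,0]<700)
    k=cv2.connectedComponentsWithStats(fr.astype(np.uint8))
    st=k[2];i=1+np.argmax(st[1:,4]);
    mm=(W[...,2]>66)&(W[...,2]<85)&(W[...,1]>100)&(W[...,1]<380)&(W[...,0]>250)&(W[...,0]<560)
    p=W[mm][:,:2].astype(np.float32);print(n,"frame hi",len(p),cv2.minAreaRect(p))
E
```

```text
studs [[609.9, 282.2], [521.1, 300.6], [562.8, 53.8], [474.6, 71.8]]
len 233.37576271237936 ctr [542.11475328 177.11379898] ydir [0.20066021 0.9796609 ] ang 78.42443082270815 wid 90.68740456203084 89.96686425565973
xang -11.65285802312489
top redtop 214 ((457.2476806640625, -138.57382202148438), (42.84717559814453, 25.832870483398438), 28.94353485107422) [ 456.93738 -138.6359 ]
top body ((458.61773681640625, -139.4524688720703), (59.772621154785156, 56.40915298461914), 29.763368606567383) 72.05056111357159 113.62170626915234
top blue ((518.8546752929688, -320.5518493652344), (3.1671483516693115, 3.253103494644165), 26.24309539794922) [ 519.1826  -321.13535]
top frame hi 1996 ((534.3751831054688, 209.14028930664062), (193.33807373046875, 74.90106964111328), 82.72624969482422)
side redtop 153 ((471.2844543457031, -263.615234375), (46.25746154785156, 292.426513671875), 5.845230579376221) [ 458.3536  -137.81117]
side body ((457.3173828125, -136.59303283691406), (61.46294403076172, 58.110984802246094), 29.42075538635254) 74.48500790154993 113.69358448278683
side blue ((537.8978881835938, -323.05267333984375), (38.3176155090332, 22.28663444519043), 23.940425872802734) [ 537.3686  -322.92062]
side frame hi 2965 ((533.9948120117188, 212.15643310546875), (195.1730194091797, 76.4906997680664), 82.7011489868164)
```

```bash
python3 - <<'E' 2>/dev/null
from h import *
D=pickle.load(open("d0.pkl","rb"))
c=D["side"];im=c["image"]
ctr=np.array([542.1,177.1]);yd=np.array([.2007,.9797]);xd=np.array([yd[1],-yd[0]])
gap=ctr-86*yd;print("gap",gap)
a=cv2.resize(im[240:384,150:275],None,fx=5,fy=5,interpolation=3)[:600]
for z,pts,col in[(77,[(45,202.7),(-45,202.7),(45,-30.7),(-45,-30.7)],(0,255,255)),(10,[(0,0),(40,-23),(-40,-23),(40,20),(-40,20)],(255,255,0)),(76,[(45,-23),(-45,-23)],(255,0,255)),(76,[(45,22),(-45,22)],(0,255,0))]:
    for x,y in pts:
        u,v=proj(c,np.r_[gap+xd*x+yd*y,z]);cv2.circle(a,(int((u-150+.5)*5),int((v-240+.5)*5)),3,col,1)
cv2.imwrite("pics/side_ov.png",a)
W=cloud(D["top"])
q=W[...,:2]-gap;X=q@xd;Y=q@yd;Z=W[...,2]
# block face
for n in("top","side"):
    W=cloud(D[n]);q=W[...,:2]-gap;X=q@xd;Y=q@yd;Z=W[...,2]
    for lo in range(-30,31,20):
        m=(np.abs(X-lo)<10)&(np.abs(Z-76)<6)
        y=Y[m]; b=y[(y>0)&(y<150)].min(); w=y[(y<0)&(y>-60)]; print(n,lo,"blk",b.round(1),"wall",w.min().round(1) if len(w) else None,w.max().round(1) if len(w) else None)
    m=(np.abs(Y-0)<80)&(Z>36)&(Z<48);x=X[m&(np.abs(X)<80)];print("rail",x[x<0].min(),x[x<0].max(),x[x>0].min(),x[x>0].max())
E
```

```text
gap [524.8398  92.8458]
top -30 blk 22.0 wall -38.9 -22.4
top -10 blk 21.9 wall -39.2 -23.2
top 10 blk 22.1 wall -39.3 -22.5
top 30 blk 21.6 wall -38.8 -22.5
rail -58.06011331130685 -0.09627000660795704 1.2499090820078238 57.9971789444603
side -30 blk 24.7 wall -35.9 -19.6
side -10 blk 25.0 wall -36.1 -19.9
side 10 blk 24.7 wall -35.7 -19.5
side 30 blk 24.3 wall -36.1 -19.1
rail -59.91294648564739 -0.46991014988821356 1.4983627561089323 57.15631242044612
```

View pics/side_ov.png

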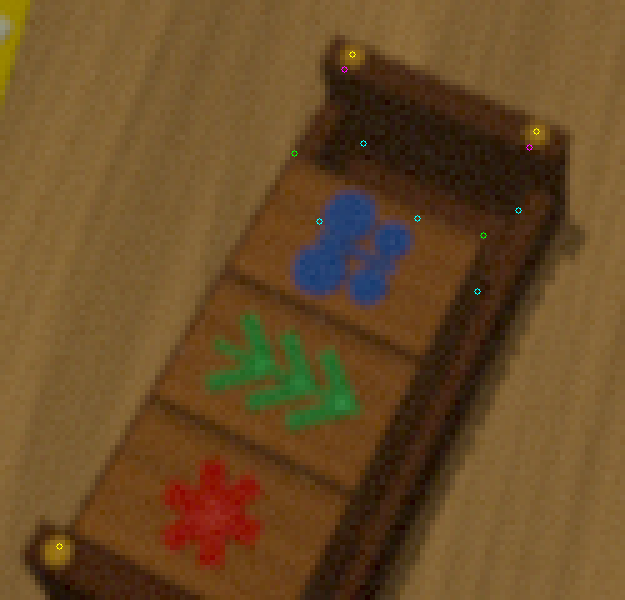

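```bash
python3 - <<'E'
from workcell import *
import numpy as np
def R(deg):
    a=np.radians(deg);x=np.array([np.cos(a),np.sin(a),0]);z=np.array([0,0,-1.]);return np.c_[x,np.cross(z,x),z]
for p,a in[((457.9,-138.3,75),-60.7),((457.9,-138.3,75),119.3),((525,93,90),-101.6),((525,93,90),78.4)]:
    for dz in(0,100):
        q=inverse_kinematics(np.array(p)+[0,0,dz],R(a));print(a,None if q is None else np.round(q,2))
E
```

```text
-60.7 [-0.23  0.63  0.54  2.12 -0.61  0.55 -0.3 ]
-60.7 [-0.6   0.67  1.14  2.07 -0.79  0.93 -0.08]
119.3 [ 0.18  0.55 -0.01  2.1   0.01  0.5   2.24]
119.3 [-0.12  0.39  0.37  2.05 -0.21  0.74  2.46]
-101.6 [-0.68  0.66  0.56  1.98 -0.56  0.66 -1.53]
-101.6 [-0.83  0.55  0.76  1.91 -0.48  0.88 -1.59]
78.4 [-0.35  0.58  0.08  1.96 -0.08  0.6   1.16]
78.4 [-0.44  0.44  0.2   1.89 -0.12  0.82  1.19]
```

The projected studs agree with the side view to about 1 px. The side camera is shifted by +2.5 mm in y for both the wedge and the frame, so I'll use the means: wedge (457.9,-138.3) at 29.4°, gap (525.1,94.0) with y at 78.4°. The next step is to hover over the wedge and check with the wrist camera.

```bash
cat >> h.py <<'E'
def R(deg):
    a=np.radians(deg);x=np.array([np.cos(a),np.sin(a),0]);z=np.array([0,0,-1.]);return np.c_[x,np.cross(z,x),z]
E
python3 - <<'E'
from workcell import *
from h import *
movep([457.9,-138.3,215],R(-60.7))
c=camera("wrist");s=read_state();print(s["time"],s["eef_pos"],s["qpos"].round(2) if hasattr(s["qpos"],'round') else s["qpos"],s["ft_force"])
cv2.imwrite("pics/w1.png",c["image"]);pickle.dump(c,open("w1.pkl","wb"))
W=cloud(c);im=c["image"].astype(int)
m=(im[...,2]>80)&(im[...,1]<50)&(im[...,0]<50)&(abs(W[...,2]-114)<9)
p=W[m][:,:2].astype(np.float32);print(len(p),cv2.minAreaRect(p))
E
```

```text
3.0 [ 458.16693673 -137.741253    214.93221491] [-0.57  0.51  1.03  2.02 -0.55  0.92 -0.31] [-0.21443586 -0.6325454   0.2984378 ]
961 ((459.16534423828125, -138.65017700195312), (44.6462287902832, 28.418941497802734), 28.685861587524414)
```

View pics/w1.png

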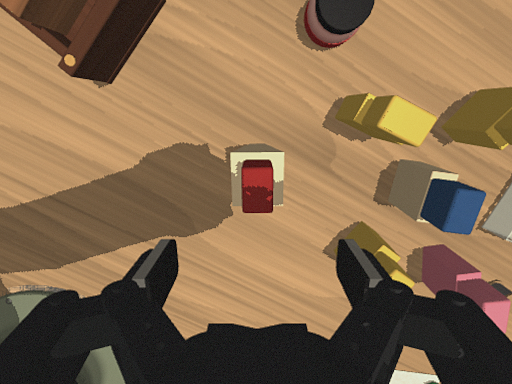

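The wrist view shows the red grip at (258,187), square to the jaws and clear of its neighbours. It measures (459,-138.6), 28.7–29.4°, so I'll grasp.

```bash
python3 - <<'E'
from workcell import *
from h import *
print(movel([458.6,-138.5,77],R(-60.7),max_speed=120,guard=12))
s=read_state();print(s["time"],s["eef_pos"],s["ft_force"])
clamp();s=read_state();print(s["time"],s["finger_gap"],s["ft_force"],s["eef_pos"])
if s["finger_gap"]>20:
    movel([458.6,-138.5,190],max_speed=150)
    s=read_state();print(s["time"],s["finger_gap"],s["ft_force"],s["eef_pos"])
    c=camera("wrist");cv2.imwrite("pics/w2.png",c["image"])
    c=camera("side");cv2.imwrite("pics/s2.png",cv2.resize(c["image"][60:230,200:400],None,fx=3,fy=3));pickle.dump(c,open("s2.pkl","wb"))
E
```

```text
False
4.3 [ 458.86303143 -138.55866269   77.44345697] [-0.42301354 -0.32937162  0.48056956]
4.85 29.578917269440474 [-2.35797561  1.37933449  7.32237169] [ 458.70810965 -138.43151936   77.23247843]
5.75 29.112418352604926 [ 0.29403334  0.30288413 -1.41993517] [ 458.28585042 -138.21322617  189.32719651]
```

View pics/w2.png

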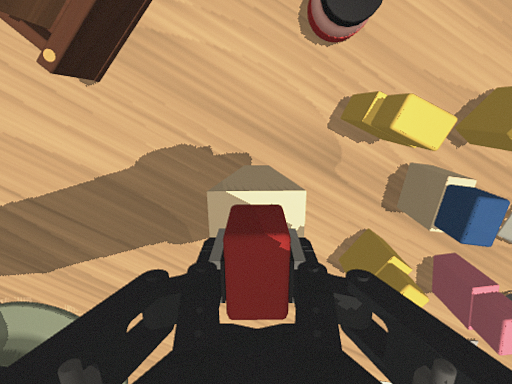

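View pics/s2.png

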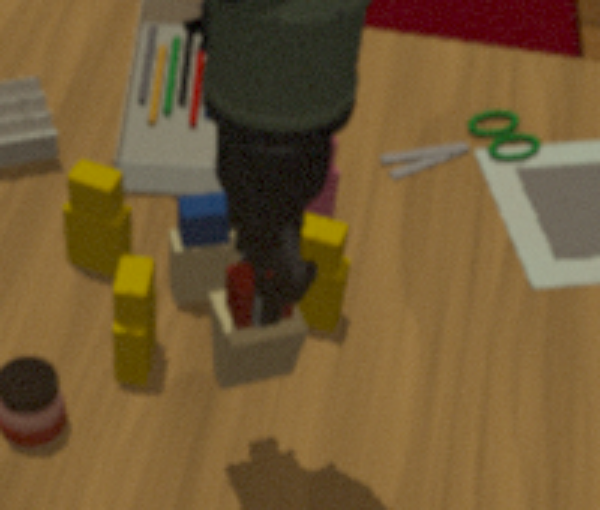

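The wedge is held square and upright: the red grip is between the pads at wrist (257,260) and the pads read a 29 mm gap. I'll carry it over the gap and check there.

```bash
python3 - <<'E'
from workcell import *
from h import *
movel([458.6,-138.5,205],max_speed=150)
movep([525.1,94.0,205],R(-101.6))
movel([525.1,94.0,172],max_speed=120)
s=read_state();print(s["time"],s["finger_gap"],s["ft_force"],s["eef_pos"],s["qpos"])
c=camera("wrist");cv2.imwrite("pics/w3.png",c["image"]);pickle.dump(c,open("w3.pkl","wb"))
c=camera("side");cv2.imwrite("pics/s3.png",cv2.resize(c["image"][180:380,150:300],None,fx=3,fy=3,interpolation=3));pickle.dump(c,open("s3.pkl","wb"))
c=camera("top");cv2.imwrite("pics/t3.png",cv2.resize(c["image"][130:240,50:200],None,fx=4,fy=4,interpolation=3))
E
```

```text
7.5 29.649719414291862 [ 0.29588165  0.25041459 -0.12792026] [525.0959445   93.07550564 172.17005383] [-1.00833961  0.77923799  1.14250928  1.93395128 -0.84990073  1.01763801
 -1.24347301]
```

View pics/w3.png

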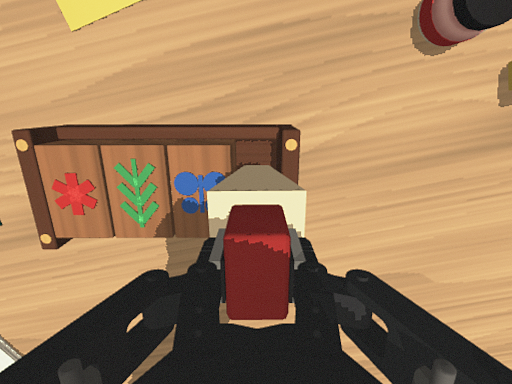

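View pics/s3.png

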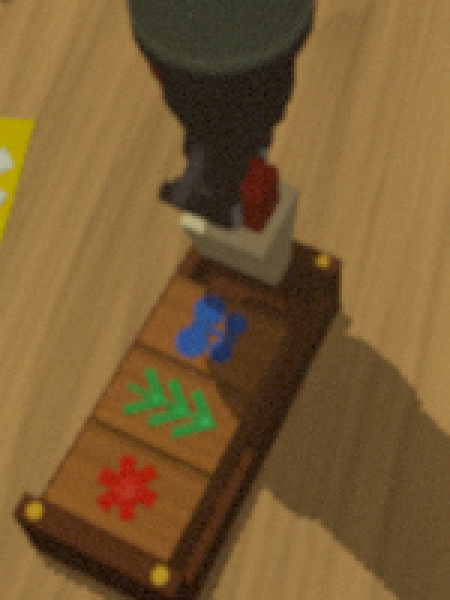

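Over the gap, the frame's sides look square to the wedge. The studs in the wrist view are at (291,145), (22,145) and (45,239); I'll cross-check the gap point from them.

```bash
python3 - <<'E'
from h import *
c=pickle.load(open("w3.pkl","rb"))
def ray(c,u,v,z):
    d=np.array([(u-c["cx"])/c["fx"],-(v-c["cy"])/c["fy"],-1]);Rr=c["cam_to_world"][:3,:3];t=c["cam_to_world"][:3,3]
    d=Rr@d;return (t+d*(z-t[2])/d[2])[:2]
A=ray(c,291,145,77);B=ray(c,22,145,77);C=ray(c,45,239,77)
r=B-A;print(A,B,C,np.linalg.norm(r),np.linalg.norm(B-C),"ang",np.degrees(np.arctan2(r[1],r[0])))
yd=r/np.linalg.norm(r);xd=np.array([yd[1],-yd[0]])
print("gap",(A+C)/2-86*yd)
E
```

```text
[562.0331696   54.13749675] [609.53971299 283.72667972] [520.88141343 302.83245998] 234.4526916096203 90.69357706538796 ang 78.30935454044749
gap [524.03133362  94.26897044]
```

```bash
python3 - <<'E'
from workcell import *
from h import *
def rep(l):
    s=read_state();print(l,round(s["time"],2),np.round(s["eef_pos"],1),np.round(s["ft_force"],1),round(s["finger_gap"],1))
    return s
print(movel([524.6,94.1,118],R(-101.6),max_speed=80,guard=6));f0=rep("a")["ft_force"]
z=118
while z>84:
    z-=2
    movel([524.6,94.1,z],max_speed=30,guard=22)
    s=rep(z);d=np.array(s["ft_force"])-f0
    if d[2]>18 or np.linalg.norm(d)>40:break
c=camera("side");cv2.imwrite("pics/s4.png",cv2.resize(c["image"][180:380,150:300],None,fx=3,fy=3,interpolation=3))
E
```

```text
False
a 8.47 [524.8  93.9 118.3] [ 0.6  0.5 -1.2] 29.6
116 8.72 [524.7  94.2 116.1] [0.5 0.4 0.2] 29.1
114 8.97 [524.6  94.2 114. ] [ 0.2 -0.4 -1.4] 29.5
112 9.22 [524.5  94.1 111.9] [ 0.6 -0.   0. ] 29.5
110 9.47 [524.5  94.1 109.9] [-0.9  0.2 -0.6] 29.7
108 9.72 [524.6  94.1 107.9] [ 0.  -0.3 -1.6] 29.2
106 9.97 [524.6  94.1 105.9] [ 0.3  0.1 -1.2] 29.5
104 10.22 [524.5  94.1 103.9] [ 0.   0.1 -0.8] 29.2
102 10.47 [524.7  94.3 101.9] [ 1.2  2.  -1.1] 29.9
100 10.72 [524.8  94.7  99.9] [ 1.4  4.9 -1.6] 29.6
98 10.97 [525.   95.1  98. ] [2.4 7.6 0.2] 29.6
96 11.22 [525.3  95.4  96.2] [3.3 9.2 2. ] 29.1
94 11.47 [525.5  95.9  94.3] [ 3.8 12.3  4.9] 29.2
92 11.72 [525.8  96.   92.8] [ 2.4 13.5 17.9] 29.5
```

View pics/s4.png

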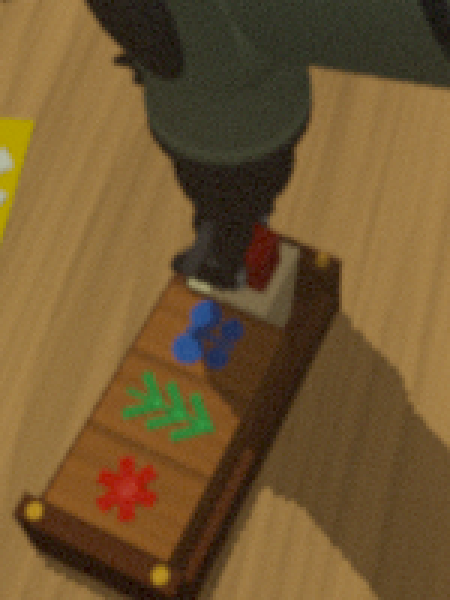

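The side view shows the wedge seated against the wall. The 13 N sideways force says the real gap is about 2 mm further along +y, so I'll ease the hand over and press to about 22 N.

```bash
python3 - <<'E'
from workcell import *
from h import *
def rep(l):
    s=read_state();print(l,round(s["time"],2),np.round(s["eef_pos"],1),np.round(s["ft_force"],1),round(s["finger_gap"],1))
    return s
x,y=525.8,96.3
movel([x,y,92.5],max_speed=20);s=rep("shift")
z=92.5
while z>84:
    f=s["ft_force"]
    if f[2]>23 or np.linalg.norm(f)>38:break
    if f[1]>4: x+=.1;y+=.5
    elif f[1]<-4: x-=.1;y-=.5
    z-=1
    movel([x,y,z],max_speed=15);s=rep((x,y,z))
wait(0.4);rep("hold")
c=camera("side");cv2.imwrite("pics/s5.png",cv2.resize(c["image"][180:380,150:300],None,fx=3,fy=3,interpolation=3))
c=camera("top");cv2.imwrite("pics/t5.png",cv2.resize(c["image"][130:240,50:200],None,fx=4,fy=4,interpolation=3))
E
```

```text
shift 12.05 [525.8  96.1  92.9] [-2.9  1.9 12.9] 29.6
(525.8, 96.3, 91.5) 12.3 [526.1  96.1  92.6] [-7.   3.  28.7] 29.3
hold 12.7 [526.1  96.1  92.6] [-6.6  2.5 28.8] 29.5
```

It is firmly jammed at 28.8 N, with the TCP at 92.6 (wedge centre about 62 mm above the floor). Now I'll release and check.

```bash
python3 - <<'E'
from workcell import *
from h import *
movel([525.8,96.3,92.3],max_speed=20)
open_gripper()
s=read_state();print(s["time"],s["finger_gap"],s["ft_force"],s["eef_pos"])
p=s["eef_pos"];movel([p[0],p[1],240],max_speed=130)
c=camera("wrist");cv2.imwrite("pics/w6.png",c["image"]);pickle.dump(c,open("w6.pkl","wb"))
movep([525,-40,330],R(-101.6))
D={}
for n in("top","side"):
    D[n]=c=camera(n);cv2.imwrite(f"pics/{n}6.png",c["image"])
s=read_state();print(s["time"])
pickle.dump(D,open("d6.pkl","wb"))
yd=np.array([.2007,.9797]);xd=np.array([yd[1],-yd[0]]);gap=np.array([524.8,93.4])
D["wrist"]=pickle.load(open("w6.pkl","rb"))
for n in D:
    c=D[n];W=cloud(c);q=W[...,:2]-gap;X=q@xd;Y=q@yd;Z=W[...,2]
    m=(abs(X)<60)&(abs(Y)<60)&(Z>108)&(Z<150)
    P=np.c_[X[m],Y[m]].astype(np.float32)
    if len(P)>5: print(n,"grip top",len(P),cv2.minAreaRect(P),np.median(Z[m]))
    m=(abs(X)<45)&(abs(Y)<45)&(Z>82)&(Z<98);P=np.c_[X[m],Y[m]].astype(np.float32)
    if len(P)>5: print(n,"shoulder",len(P),cv2.minAreaRect(P),np.median(Z[m]))
    hi=(abs(X)<25)&(Z>66)&(Z<82)
    print("blk edge",np.nanmin(Y[hi&(Y>15)]) if (hi&(Y>15)).any() else None)
E
python3 - <<'E'
import cv2
a=cv2.imread("pics/side6.png");cv2.imwrite("pics/s6c.png",cv2.resize(a[120:380,140:340],None,fx=2.3,fy=2.3,interpolation=3))
a=cv2.imread("pics/top6.png");cv2.imwrite("pics/t6c.png",cv2.resize(a[130:240,50:200],None,fx=5,fy=5,interpolation=3))
E
```

```text
13.6333 85.52765825106268 [0.51397838 0.39166976 0.08764299] [525.78362011  96.24514518  92.26556777]
15.7583
blk edge None
side grip top 407 ((-0.5572738647460938, 4.225984573364258), (46.28183364868164, 30.652538299560547), 0.6515308618545532) 130.26414052565542
side shoulder 335 ((-0.2819061279296875, 4.548437118530273), (61.58063507080078, 56.42460632324219), 1.8358863592147827) 89.24569612900154
blk edge 28.56060961341014
wrist grip top 1488 ((2.1148719787597656, 1.9816913604736328), (44.783416748046875, 29.94236946105957), 0.3008600175380707) 130.22007457264434
wrist shoulder 1339 ((1.3643951416015625, 2.51910400390625), (56.50524139404297, 60.28322219848633), 89.96241760253906) 88.39479760428952
blk edge 31.903638451258423
```

View pics/w6.png

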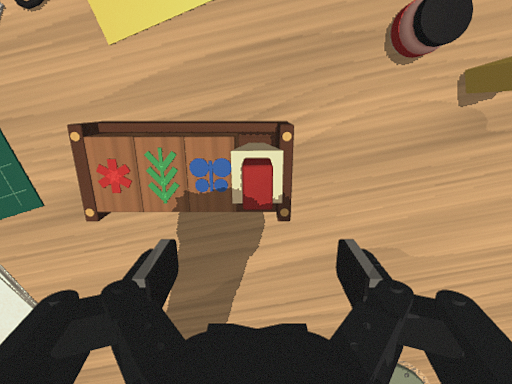

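View pics/s6c.png

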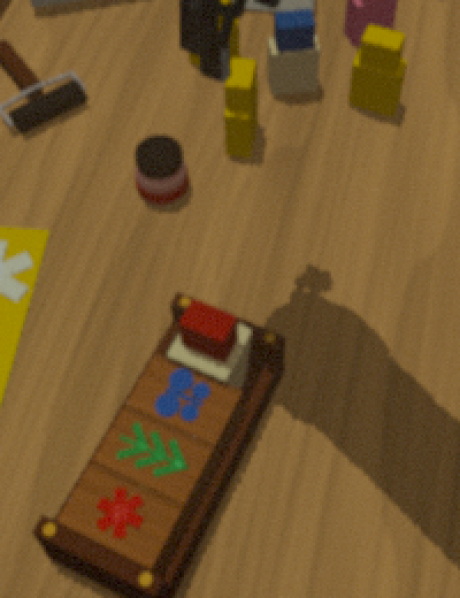

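View pics/t6c.png

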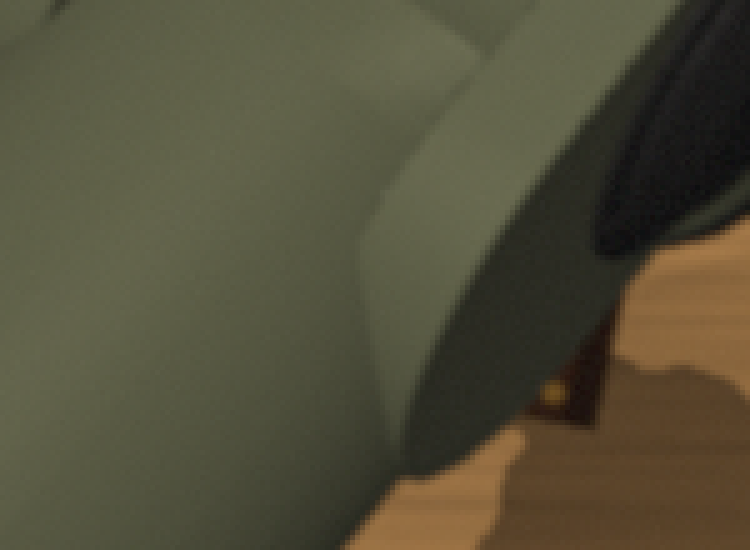

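```bash
python3 - <<'E'
from workcell import *
finish_job();print(read_state()["time"])
E
```

```text
the job is handed in; nothing more can be done
the job is handed in; nothing more can be done
```

The red-grip wedge is in the gap, thin end down, jammed upright by itself. I pressed it straight down to about 29 N, a little over the suggested 15–25 N, then released it and moved the arm clear. The job was handed in shortly after 15.8 s; `finish_job` gives no verdict.

- **Wedge height:** the shoulder sits at z ≈ 89 mm, so its centre is about 64 mm above the gap point (limit 71).
- **Wedge position and angle:** it is 2–4.5 mm off centre and within about 2° of square. Its top faces look level.
- **Row:** no gaps show between the blocks. The side camera puts the end block's edge at 28.6 mm (27 expected when packed).
- **Spacer:** the blue-grip spacer still stands where it was in the side view. I did not measure its position again, but the arm never touched it.

**Disagreements:** the side camera read about 2.5 mm further along +y than the top camera. The wedge also pushed sideways with 13 N while going in, so I shifted the hand about 2 mm to relieve it. The last top view was blocked by the arm, and the wrist view's block-edge reading (31.9 mm) was unreliable because the wedge hid the edge. The final checks therefore rest on the side camera, with the wrist camera confirming the wedge.

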